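# Lock the keyhole locating plate onto the test bed

## Task

Fit the yellow locating plate to the blue test bed: feel for the two screws and lower the plate's keyholes over their heads until it lies flat on the bed, then slide it away from the orange catch until it is fully home and the catch springs up behind it. Work gently, never forcing the plate against the screws or the bed, then let go of it; leave the concrete prism, the steel jig and the brush where they are.

Things in the scene. Friction and masses are not known exactly. Their poses are not given: they have to be found in the camera images.
- plate: Yellow smooth (lightly oiled) steel locating plate, loose, 0.3 to 0.55 kg, 100 (x) x 150 (y) x 6 mm, lying flat. Origin at the centre of its underside, z up, +x to its leading edge (red stripe on top). At its centre stands a black handle tab, 12 mm thick (x), 70 mm wide (y), up to z = 51 mm.
- plate_grip (a point): Point in the middle of the handle tab, 31 mm above the plate's underside: a good place to grip, fingers closing along the plate's x (12 mm).
- plate_nose (a point): Middle of the lower leading (+x, red stripe) edge of the plate, 50 mm from its origin along plate x.
- plate_holes (a point): Midpoint between the plate's two keyholes, at the underside, plate x = +9, y = 0 mm. The wide holes (octagons, 22 mm across flats) are centred 50 mm to either side of it along plate y; from each a 12 mm wide slot runs towards plate -x and ends 22 mm behind the hole's centre (plate x = -13 mm).
- bed: Blue steel test bed, fixed, block 130 (x) x 170 (y) x 35 mm high. Origin at the centre of its underside, z up, +x away from its orange catch. Two steel screws stand on its top; see bed_top. Holes are over heads with the plate's origin at bed x = -9 mm; home (slot ends on shanks) at bed x = +9 mm: an 18 mm slide along bed +x, plate and bed axes parallel.
- bed_top (a point): Centre of the bed's top face, z = 35 mm, axes as the bed's. Screws nominally 50 mm to either side along y: shank 8 mm thick, 8 mm tall, then a head 18 mm wide, 4.5 mm tall, rim bevelled to 15 mm on top. The pair is clamped anywhere up to 14 mm off nominal along bed y, together; this offset is NOT measured and differs each time: feel or look for it. No shift in x.
- catch (a joint): Orange spring catch in the bed's top, bed x -54 to -42.5 mm, 30 mm wide about y = 0, 5 mm tall when up. Value in m: 0 = up, grows as pressed, 0.005 = flush. Spring 1.5 N at first, 3 N when flush. The plate presses it down as it is lowered over the screws; within 1.5 mm of home the plate's rear edge clears it and it springs up behind the plate.
- prism: Bystander: grey concrete test prism, 40 (x) x 160 (y) x 40 mm, loose. Origin at the centre of its underside.
- jig: Bystander: round steel compression jig, 68 mm in diameter, 53 mm tall, loose. Origin at the centre of its underside.
- brush: Bystander: small hand brush lying on the bench, loose, about 0.2 m long along its x, 20 mm high. Origin under its middle.
There are look-alikes about, which are no part of the job. There is more than one size of the plate; the one meant has the size given above.

How it is judged:
By the outcome, as a careful person would: the job done as asked, in the order asked, and still so for the second after the job is handed in, with the robot touching nothing.
It also fails if it takes over 72 s, if anything falls off the work surface, if the arm or the gripper's body presses on something with over 40 N, if the wrist force passes 120 N, or if a joint passes its speed limit or range.

## Robot

A 6-joint arm with a two-finger parallel gripper is mounted at the origin on the work surface. World frame = base frame: x ahead of the robot, y to its left, z up, the work surface at z = 0. Lengths are in mm, angles in degrees, forces in N, time in s.
With the tool pointing down it reaches from about 250 to 800 mm from the base axis. Payload 3.9 kg.
Tool frame: the origin (TCP) lies midway between the tips of the shut fingers; the grasp point (between the pads) lies 19 mm behind it (env.grip_point_offset is the z of the grasp point in the tool frame, in mm); z points along the fingers, y is the line along which they close (so a half turn about z gives the same grasp; the last joint's range is limited). The gripper opens to 85 mm and grips with 20 to 120 N. Pads are 22 mm wide; open, the fingers measure 114 mm over their backs; the gripper's body (76 mm by 85 mm) begins 54 mm behind the grasp point. The pads swing forward as they close: fully open they stand 13 mm farther back than shut.
Start: joints at [-68.698, 14.897, -7.913, 67.191, 0, 90], TCP at [190.724, -489.121, 231.304] pointing down, gripper open.
Joint ranges: [-159.42, 159.42], [-47.68, 98.78], [-73.54, 78.23], [-108.79, 121.32], [-90, 84.71], [-180, 180]. Speed limits (degrees/s): [147.25, 147.25, 180, 180, 180, 180].

## Interface

Orientations are given as a 3x3 rotation matrix whose columns are the frame's x, y, z axes.
In Python, from plant import env, eyes gives the robot as it stands. The module is installed in compiled form; this text tells all that it offers.
- The arm moves only by the tool arm_command, never from a script. Its argument "steps" is one flat list of numbers, 7 for each row, row after row: the shift along the tool's x, y, z in mm, then the turn, a rotation vector about the tool's x, y, z in degrees, then the closure, from 0 (fully open) to 1 (shut). In form: [dx, dy, dz, wx, wy, wz, gripper, dx, dy, dz, wx, wy, wz, gripper, ...]. A call has 1 to 12 rows; each row is the pose to reach, as a shift and turn from the pose commanded when the call began, along the tool's axes at that moment; what a row does not reach only later rows make up. A row lasts 1/12 s, in which the tool goes at most 41.7 mm and 7.16 degrees, less where a joint would pass 70% of its speed; a pose out of reach is approached as far as the arm can. A call with a gripper value outside its range is refused whole. The fingers move at their own pace and stop on an object; "newtons" is the grip in N (left out, the last holds). Time passes only in rows, so rows that repeat a pose let the fingers close. It gives the time, the measured TCP pose, the force, the opening and the grip force at its end, in the units of the state.
- env.observe(): the state, without advancing time (a new reading comes with each control period).
- eyes.read_camera(name): name is "scene" or "top" or "wrist"; returns a dict with "frame" (420x560x3 uint8, blue, green, red), "K" (3x3 intrinsics, pixels), "R" (3x3) and "t" (3): a world point X has camera coordinates R X + t. Camera axes: x right, y down, z forward; pixel columns grow to the right and rows downward; lengths in mm; the calibration is good to about 2 mm. A picture is of the moment at which its call begins. There is no depth.
- env.job_done(): hands the job in; it is judged then, once.
The state is a dict: "t": time; "q": joint angles; "qd": joint speeds; "effort": joint torques, N m; "eef_pos": TCP position; "ee_rot": TCP orientation; "contact_force": force on the tool from outside, world axes, zero at the start; "ft_torque": the same for the moment, N m; "gripper_width": finger opening in mm; "gripper_force": force on a finger pad.
Only numpy, scipy, OpenCV 4.12 (cv2) and the standard library are available. Lean on these libraries where they do the work, as an engineer would, in place of code of your own. Each camera call takes 0.05 s, during which the arm holds its last target. There are 200 camera calls.

## Working session

There is one attempt and no reset: what is moved stays moved. The work goes in short steps, Python scripts to look and compute and a tool call to move; the robot and the scene stay as the last step left them, time stands still between calls to the robot, and variables do not carry over. Pictures are saved under pics/ and viewed, at most 11 in all, crops included, and the job is handed in when it is done.

Besides the shell and the picture viewer there is one more tool, called after "Request:" as a command line: name --argument value ..., lists and objects as JSON in quotes. arm_command: Moves the arm, as the interface text tells. Its arguments: {"type":"object","properties":{"steps":{"type":"array","items":{"type":"number"}},"newtons":{"type":"number"}},"required":["steps"]}

```bash
mkdir -p pics; python3 - <<'E'
from plant import env, eyes
import cv2,numpy as np,pickle
s=env.observe(); print(s['t'],s['eef_pos'],np.round(s['ee_rot'],3).tolist(),s['contact_force'],s['gripper_width'],env.grip_point_offset)
for n in ['scene','top']:
    c=eyes.read_camera(n); cv2.imwrite(f'pics/{n}0.png',c['frame']); pickle.dump(c,open(f'{n}0.pkl','wb'))
    print(n,np.round(c['K'],1).tolist(),np.round(c['R'],3).tolist(),np.round(c['t'],1))
E
```

```text
0.0 [ 190.46707218 -488.47078611  230.44985083] [[0.932, 0.363, -0.001], [0.363, -0.932, 0.002], [-0.0, -0.002, -1.0]] [ 0.29286339  0.9197465  -0.25398424] 85.27489207715978 -18.700000000000003
scene [[477.6, 0.0, 282.3], [0.0, 477.6, 205.1], [0.0, 0.0, 1.0]] [[0.806, 0.592, -0.014], [0.339, -0.48, -0.809], [-0.486, 0.647, -0.588]] [-452.8 -132.2 1760.1]
top [[545.0, 0.0, 279.7], [0.0, 545.0, 204.0], [0.0, 0.0, 1.0]] [[-0.011, -1.0, 0.002], [-0.994, 0.01, -0.11], [0.11, -0.003, -0.994]] [  20.5  553.6 1272.2]
```

View pics/top0.png

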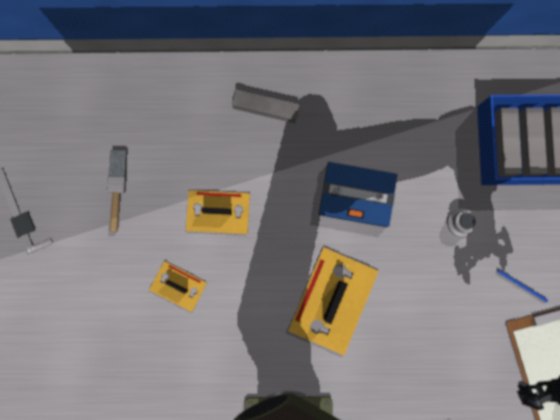

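View pics/scene0.png

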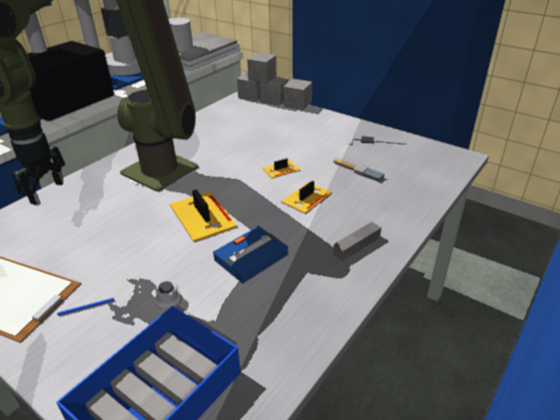

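The top view shows three yellow plates. The one at about (218,212) is about 62x42 px, which at 0.42 px/mm is 150x100 mm, so it is the one meant. The larger plate at (333,302) and the smaller at (178,286) are decoys. The bed is at (358,195) with its catch at (356,213). On both the plate and the bed, +x points roughly up in the image, which is world +x.

```bash
cat > h.py <<'E'
import cv2,numpy as np
def ray(c,uv,z):
    K,R,t=map(np.array,(c['K'],c['R'],c['t'])); uv=np.atleast_2d(uv).astype(float)
    d=(np.linalg.inv(K)@np.c_[uv,np.ones(len(uv))].T).T@R; o=-R.T@t
    return o+d*((z-o[2])/d[:,2])[:,None]
def proj(c,X):
    p=np.atleast_2d(X)@np.array(c['R']).T+np.array(c['t']); p=p@np.array(c['K']).T; return p[:,:2]/p[:,2:]
def quad(c,mask,z):
    """min-area rectangle of the mask, laid on the plane z: centre, sides, angle of short side"""
    ys,xs=np.nonzero(mask); P=ray(c,np.c_[xs,ys],z)[:,:2]
    return cv2.minAreaRect(P.astype(np.float32))
E
python3 - <<'E'
import pickle,cv2,numpy as np
from h import *
c=pickle.load(open('top0.pkl','rb')); f=c['frame']
hsv=cv2.cvtColor(f,cv2.COLOR_BGR2HSV)
def box(m,r):
    k=np.zeros_like(m); x0,y0,x1,y1=r; k[y0:y1,x0:x1]=m[y0:y1,x0:x1]; return k
yel=cv2.inRange(hsv,(15,120,80),(35,255,255)); red=cv2.inRange(hsv,(0,120,60),(8,255,255)); blu=cv2.inRange(hsv,(100,100,40),(125,255,255))
m=box(yel|red,(180,180,256,240)); print('plate',quad(c,m,6)); 
print('red',quad(c,box(red,(180,180,256,240)),6))
m=box(blu,(310,150,405,235)); n,l,st,ce=cv2.connectedComponentsWithStats(m); print(st[1:])
k=1+np.argmax(st[1:,4]); print('bed',quad(c,l==k,35))
org=cv2.inRange(hsv,(3,120,120),(16,255,255)); print('catch',quad(c,box(org,(310,150,405,235)),38))
cv2.imwrite('pics/crop.png',cv2.resize(f[150:240,180:410],None,fx=3.4,fy=3.4,interpolation=cv2.INTER_CUBIC))
E
```

```text
plate ((540.125732421875, 166.09420776367188), (148.1346435546875, 99.70382690429688), 86.5322036743164)
red ((582.7252807617188, 163.71142578125), (100.06612396240234, 4.9191365242004395), 89.40319061279297)
[[ 325  163   72   31 1403]
 [ 319  193   73   33 1428]]
bed ((538.7232666015625, -164.58969116210938), (168.1053466796875, 53.83475875854492), 79.52680206298828)
catch ((529.8956298828125, -163.8700714111328), (29.159957885742188, 12.959429740905762), 79.88053894042969)
```

View pics/crop.png

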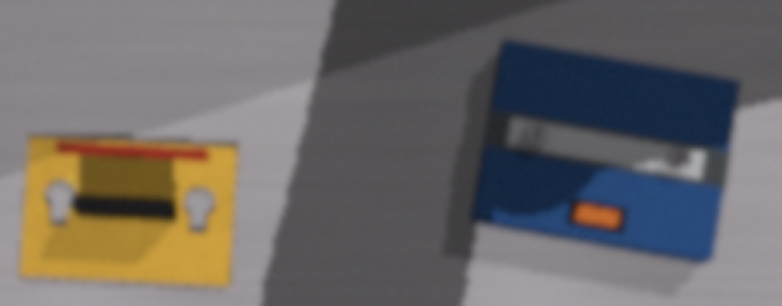

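The crop shows the plate with its keyholes at crop (60,200) and (198,205). The bed's screw heads sit in a grey slot at about (530,132) and (685,155), and the catch is at (597,215). The plate measures 148x100 mm, so it is the right one. I'll stop over the bed first for a close wrist view.

```bash
cat >> h.py <<'E'
def yaw(R): return np.degrees(np.arctan2(R[1][1],R[0][1]))   # heading of tool y
def go(s,p,h):
    """shift in tool axes and turn vector to reach position p with tool straight down, tool y heading h (deg)"""
    from scipy.spatial.transform import Rotation as Ro
    R=np.array(s['ee_rot']); a=np.radians(h); y=np.array([np.cos(a),np.sin(a),0]); z=np.array([0,0,-1.])
    T=np.c_[np.cross(y,z),y,z]
    return np.round(R.T@(np.array(p)-s['eef_pos']),1), np.round(Ro.from_matrix(R.T@T).as_rotvec(degrees=True),2)
E
python3 - <<'E'
from plant import env
from h import *
s=env.observe(); print(yaw(s['ee_rot']), go(s,[540,-172,230],-10.3))
E
```

```text
-68.69792967563325 (array([ 440.6, -167.9,    0.8]), array([-1.00e-01, -5.00e-02, -5.84e+01]))
```

Request:
arm_command --steps '[30, -12, 0, 0, 0, -5, 0, 65, -25, 0, 0, 0, -10, 0, 105, -40, 0, 0, 0, -16, 0, 143, -55, 0, 0, 0, -22, 0, 182, -70, 0, 0, 0, -28, 0, 220, -84, 0, 0, 0, -34, 0, 258, -99, 0, 0, 0, -40, 0, 297, -113, 0, 0, 0, -45, 0, 335, -128, 0, 0, 0, -50, 0, 373, -142, 0, 0, 0, -54, 0, 410, -156, 0, 0, 0, -57, 0, 440, -168, 0, 0, 0, -58.4, 0]'

```text
t: 1.1
eef_pos: [541.3, -170.4, 230.8]
ee_rot: [[0.175, 0.985, -0.0], [0.985, -0.175, 0.001], [0.0, -0.0, -1.0]]
contact_force: [0.0, -0.4, -0.2]
gripper_width: 85.7
gripper_force: 0.0
```

Request:
arm_command --steps '[0, 0, 0, 0, 0, 0, 0, 0, 0, 0, 0, 0, 0, 0, 0, 0, 0, 0, 0, 0, 0]'

```text
t: 1.35
eef_pos: [539.0, -172.7, 230.7]
ee_rot: [[0.179, 0.984, -0.002], [0.984, -0.179, 0.0], [-0.0, -0.002, -1.0]]
contact_force: [0.4, -0.6, 0.2]
gripper_width: 85.8
gripper_force: 0.0
```

```bash
python3 - <<'E'
from plant import env,eyes
from h import *
import pickle
s=env.observe(); print(s['t'],s['eef_pos'],yaw(s['ee_rot']),np.round(s['contact_force'],2),np.round(s['qd'],2))
c=eyes.read_camera('wrist'); cv2.imwrite('pics/w1.png',c['frame']); pickle.dump(c,open('w1.pkl','wb')); print(-np.array(c['R']).T@c['t'])
E
```

```text
1.35 [ 538.95550901 -172.67995462  230.70369533] -10.285334142197458 [ 0.38 -0.59  0.22] [-1.44 -0.82 -0.51 -0.02  0.14 -0.02]
[552.85908687 -98.77884382 372.6642582 ]
```

View pics/w1.png

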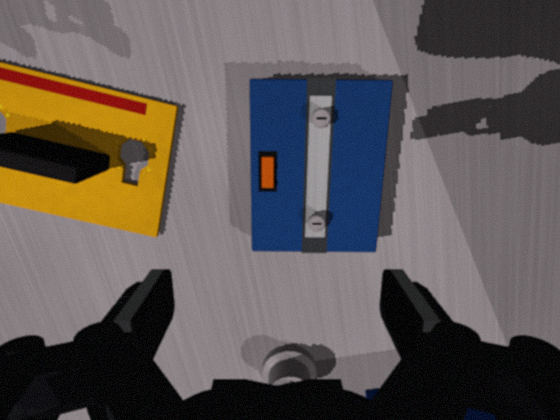

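The wrist view shows the bed's top face with corners at about (251,80), (392,80), (376,251) and (252,251). The catch is at (267,172) and the screw heads are at (321,117) and (317,221). The large decoy plate is at left.

```bash
python3 - <<'E'
import pickle
from h import *
c=pickle.load(open('w1.pkl','rb')); f=c['frame']
hsv=cv2.cvtColor(f,cv2.COLOR_BGR2HSV)
m=cv2.inRange(hsv,(100,110,30),(125,255,255)); m[:60]=0; m[270:]=0; m[:,:235]=0; m[:,405:]=0
ys,xs=np.nonzero(m); hull=cv2.convexHull(np.c_[xs,ys].astype(np.int32)); ap=cv2.approxPolyDP(hull,4,True)[:,0]
print(ap.tolist(), np.round(ray(c,ap,35)[:,:2],1).tolist())
print('bed',quad(c,m,35))
o=cv2.inRange(hsv,(3,150,120),(16,255,255)); o[:140]=0;o[210:]=0;o[:,:240]=0;o[:,300:]=0
print('catch',quad(c,o,40))
g=cv2.GaussianBlur(cv2.cvtColor(f,cv2.COLOR_BGR2GRAY),(3,3),0)
for (u,v) in [(321,117),(317,221)]:
    k=8; S=cv2.resize(g[v-20:v+20,u-20:u+20],None,fx=k,fy=k,interpolation=cv2.INTER_CUBIC)
    cc=cv2.HoughCircles(S,cv2.HOUGH_GRADIENT,1,200,param1=60,param2=8,minRadius=7*k,maxRadius=13*k)
    print(cc, np.round(ray(c,[(u,v)],47.5),1))
    if cc is not None:
        x,y,r=cc[0,0]; p=[u-20+(x+.5)/k-.5,v-20+(y+.5)/k-.5]; print(p,r/k,ray(c,[p],45))
i=f[60:270,230:410]; cv2.imwrite('pics/w1c.png',cv2.resize(i,None,fx=2.8,fy=2.8,interpolation=cv2.INTER_CUBIC))
E
```

```text
[[391, 80], [374, 251], [253, 250], [250, 80]] [[655.8, -102.4], [624.3, -266.4], [501.1, -243.1], [531.3, -79.8]]
bed ((578.5665893554688, -172.47543334960938), (167.96640014648438, 128.37144470214844), 79.25343322753906)
catch ((531.4251098632812, -164.26744079589844), (29.17152976989746, 10.417069435119629), 79.02770233154297)
None [[ 588.1 -122.2   47.5]]
None [[ 570.3 -218.7   47.5]]
```

View pics/w1c.png

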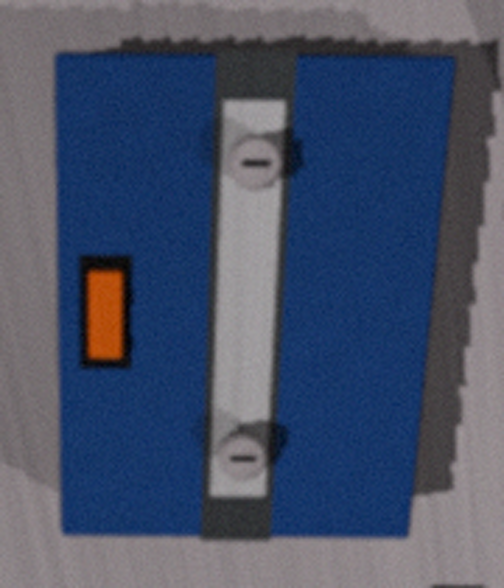

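The crop shows both heads clearly, at full-frame pixels (321.2,117.6) and (316.5,223.2). Their world midpoint is about (579,-172) and they are 99.6 mm apart, as expected. The bed yaw is about -10.6°, and the screws sit about 1 mm off nominal. Next I go to the plate.

```bash
python3 - <<'E'
from plant import env
from h import *
s=env.observe(); print(go(s,[540,166,180],-3.5))
E
```

```text
(array([333.9, -59.5,  50.9]), array([-0.08,  0.01, -6.84]))
```

Request:
arm_command --steps '[25, -4, 4, 0, 0, -0.5, 0, 60, -10, 9, 0, 0, -1, 0, 95, -17, 14, 0, 0, -2, 0, 130, -23, 20, 0, 0, -3, 0, 165, -29, 25, 0, 0, -3.5, 0, 200, -36, 30, 0, 0, -4, 0, 235, -42, 36, 0, 0, -5, 0, 268, -48, 41, 0, 0, -5.5, 0, 298, -53, 45, 0, 0, -6, 0, 320, -57, 49, 0, 0, -6.5, 0, 334, -59.5, 51, 0, 0, -6.8, 0, 334, -59.5, 51, 0, 0, -6.8, 0]'

```text
t: 2.4
eef_pos: [540.4, 167.6, 179.9]
ee_rot: [[0.06, 0.998, -0.001], [0.998, -0.06, 0.0], [0.0, -0.001, -1.0]]
contact_force: [-0.0, -0.3, 0.2]
gripper_width: 85.3
gripper_force: 0.0
```

Request:
arm_command --steps '[0, 0, 0, 0, 0, 0, 0, 0, 0, 0, 0, 0, 0, 0, 0, 0, 0, 0, 0, 0, 0]'

```text
t: 2.65
eef_pos: [540.9, 164.9, 180.6]
ee_rot: [[0.063, 0.998, 0.0], [0.998, -0.063, -0.0], [-0.0, 0.0, -1.0]]
contact_force: [-0.6, -0.5, 0.8]
gripper_width: 85.5
gripper_force: 0.0
```

```bash
python3 - <<'E'
from plant import env,eyes
from h import *
import pickle
s=env.observe(); print(s['t'],s['eef_pos'],yaw(s['ee_rot']))
c=eyes.read_camera('wrist'); f=c['frame']; cv2.imwrite('pics/w2.png',f); pickle.dump((c,s),open('w2.pkl','wb'))
hsv=cv2.cvtColor(f,cv2.COLOR_BGR2HSV)
m=cv2.inRange(hsv,(15,120,60),(35,255,255))|cv2.inRange(hsv,(0,120,60),(8,255,255))|cv2.inRange(hsv,(172,120,60),(180,255,255))
n,l,st,ce=cv2.connectedComponentsWithStats(m); print(st[1:][st[1:,4]>1000])
k=1+np.argmax(st[1:,4]); print(quad(c,l==k,6))
E
```

```text
2.65 [540.94400946 164.87213371 180.63261938] -3.630196129319165
[[    1     0   125   165 10355]
 [  218    96   118   161 15098]]
((541.2897338867188, 166.4539337158203), (149.1784210205078, 100.83589935302734), 86.37699127197266)
```

View pics/w2.png

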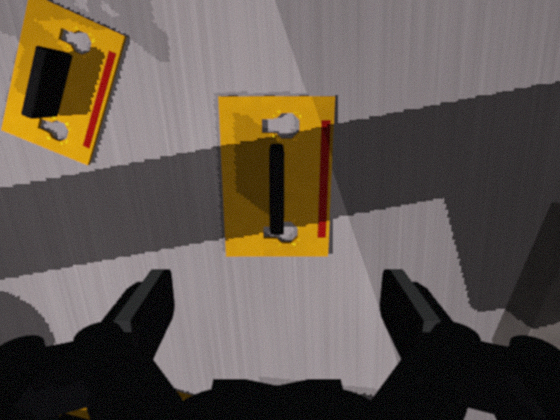

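The plate is centred at (280,175) px with its stripe to the right. It measures 149x101 mm and its centre is (541.3,166.5), which agrees with the top view. I descend and grip.

Request:
arm_command --steps '[0, 0, 15, 0, 0, 0, 0, 1, 0, 40, 0, 0, 0, 0, 1.6, 0.3, 70, 0, 0, 0, 0, 1.6, 0.3, 100, 0, 0, 0, 0, 1.6, 0.3, 125, 0, 0, 0, 0, 1.6, 0.3, 145, 0, 0, 0, 0, 1.6, 0.3, 158, 0, 0, 0, 0, 1.6, 0.3, 164, 0, 0, 0, 0, 1.6, 0.3, 166, 0, 0, 0, 0, 1.6, 0.3, 166.5, 0, 0, 0, 0, 1.6, 0.3, 166.5, 0, 0, 0, 0.4, 1.6, 0.3, 166.5, 0, 0, 0, 0.7]' --newtons 40

```text
t: 3.7
eef_pos: [542.3, 168.3, 15.0]
ee_rot: [[0.061, 0.998, 0.002], [0.998, -0.061, 0.001], [0.001, 0.002, -1.0]]
contact_force: [-0.4, 0.5, 0.9]
gripper_width: 63.9
gripper_force: 0.0
```

Request:
arm_command --steps '[0, 0, 0, 0, 0, 0, 0.9, 0, 0, 0, 0, 0, 0, 1, 0, 0, 0, 0, 0, 0, 1, 0, 0, 0, 0, 0, 0, 1, 0, 0, 0, 0, 0, 0, 1, 0, 0, 0, 0, 0, 0, 1, 0, 0, 0, 0, 0, 0, 1]'

```text
t: 4.28
eef_pos: [541.3, 168.3, 14.2]
ee_rot: [[0.061, 0.998, 0.0], [0.998, -0.061, 0.0], [0.0, 0.0, -1.0]]
contact_force: [-1.2, -0.2, 3.9]
gripper_width: 11.2
gripper_force: 41.0
```

Request:
arm_command --steps '[0, 0, -3, 0, 0, 0, 1, 0, 0, -10, 0, 0, 0, 1, 0, 0, -22, 0, 0, 0, 1, 0, 0, -38, 0, 0, 0, 1, 0, 0, -55, 0, 0, 0, 1, 0, 0, -72, 0, 0, 0, 1, 0, 0, -87, 0, 0, 0, 1, 0, 0, -95, 0, 0, 0, 1, 0, 0, -98, 0, 0, 0, 1, 0, 0, -98, 0, 0, 0, 1, 0, 0, -98, 0, 0, 0, 1]' --newtons 60

```text
t: 5.2
eef_pos: [540.5, 167.9, 111.0]
ee_rot: [[0.061, 0.998, -0.002], [0.998, -0.061, -0.0], [-0.001, -0.001, -1.0]]
contact_force: [-0.4, -0.5, -4.3]
gripper_width: 11.2
gripper_force: 58.7
```

```bash
python3 - <<'E'
from plant import env,eyes
from h import *
import pickle
s=env.observe(); print(s['t'],s['eef_pos'],yaw(s['ee_rot']),s['contact_force'],s['gripper_width'])
c=eyes.read_camera('wrist'); f=c['frame']; pickle.dump((c,s),open('w3.pkl','wb'))
cv2.imwrite('w3.png',f)
hsv=cv2.cvtColor(f,cv2.COLOR_BGR2HSV)
m=cv2.inRange(hsv,(15,120,40),(35,255,255))|cv2.inRange(hsv,(0,120,60),(8,255,255))|cv2.inRange(hsv,(172,120,60),(180,255,255))
n,l,st,ce=cv2.connectedComponentsWithStats(m); print(st[1:][st[1:,4]>1000])
k=1+np.argmax(st[1:,4]); print(quad(c,l==k,s['eef_pos'][2]-14.2+6))
print(go(s,[570.5,-168.2,112],-10.6))
E
```

```text
5.2 [540.50935019 167.86804937 110.95703689] -3.4987795073560672 [-0.3994227  -0.52810193 -4.33875644] 11.226764306110601
[[    0     0    85   186  9895]
 [  155   103   245   215 36931]]
((542.037353515625, 190.34039306640625), (100.79022979736328, 100.2272720336914), 86.50756072998047)
(array([-333.6,   50.4,   -0.9]), array([-0.08,  0.04,  7.1 ]))
```

Request:
arm_command --steps '[-12, 2, 0, 0, 0, 0.3, 1, -38, 6, 0, 0, 0, 0.8, 1, -70, 11, 0, 0, 0, 1.5, 1, -105, 16, 0, 0, 0, 2.3, 1, -140, 21, 0, 0, 0, 3, 1, -175, 26, 0, 0, 0, 3.8, 1, -210, 32, 0, 0, 0, 4.6, 1, -245, 37, 0, 0, 0, 5.3, 1, -278, 42, 0, 0, 0, 6, 1, -305, 46, 0, 0, 0, 6.5, 1, -323, 49, 0, 0, 0, 6.9, 1, -333.4, 50.5, 0, 0, 0, 7.1, 1]'

```text
t: 6.25
eef_pos: [570.5, -171.1, 110.8]
ee_rot: [[0.188, 0.982, -0.001], [0.982, -0.188, -0.001], [-0.001, -0.001, -1.0]]
contact_force: [0.7, -0.4, -4.3]
gripper_width: 11.4
gripper_force: 58.6
```

Request:
arm_command --steps '[0, 0, 0, 0, 0, 0, 1, 0, 0, 0, 0, 0, 0, 1, 0, 0, 0, 0, 0, 0, 1, 0, 0, 0, 0, 0, 0, 1]'

```text
t: 6.58
eef_pos: [570.9, -166.4, 111.6]
ee_rot: [[0.182, 0.983, -0.001], [0.983, -0.182, 0.001], [0.001, -0.001, -1.0]]
contact_force: [-0.5, -0.7, -4.1]
gripper_width: 11.3
gripper_force: 58.5
```

```bash
python3 - <<'E'
from plant import env,eyes
from h import *
import pickle
s=env.observe(); print(s['t'],s['eef_pos'],yaw(s['ee_rot']),s['contact_force'],s['gripper_width'])
c=eyes.read_camera('wrist'); f=c['frame']; pickle.dump((c,s),open('w4.pkl','wb'))
cv2.imwrite('pics/w4.png',f)
print(go(s,[570.6,-168.0,80],-10.6))
E
```

```text
6.5833 [ 570.86725076 -166.37398702  111.57221942] -10.496974324581005 [-0.48794385 -0.74428264 -4.13111936] 11.334779285365972
(array([-1.7,  0.1, 31.6]), array([-0.06, -0.03,  0.1 ]))
```

View pics/w4.png

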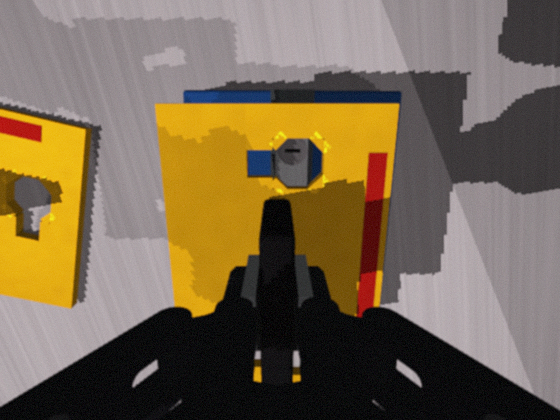

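The near keyhole octagon is centred at about (299,163). Through it the screw head is visible, with its slot mark at (292,150). I'll compare the two at their heights.

```bash
python3 - <<'E'
from plant import env,eyes
from h import *
import pickle
P=[]
for i in range(6):
    c=eyes.read_camera('wrist'); s=env.observe(); P.append(np.r_[s['eef_pos'],yaw(s['ee_rot'])])
P=np.array(P); print(P.mean(0),P.std(0),s['t'])
pickle.dump((c,s),open('w5.pkl','wb')); f=c['frame']; z=P[:,2].mean()-14.2
g=cv2.cvtColor(f,cv2.COLOR_BGR2HSV)
roi=f[130:195,240:330]; 
# hole = non-yellow inside the plate
m=255-cv2.inRange(g,(15,110,60),(35,255,255)); k=np.zeros_like(m); k[128:195,268:330]=m[128:195,268:330]
n,l,st,ce=cv2.connectedComponentsWithStats(k); j=1+np.argmax(st[1:,4]); print(st[j],ce[j])
dark=cv2.inRange(cv2.cvtColor(f,cv2.COLOR_BGR2GRAY),0,70)[142:160,280:305]; ys,xs=np.nonzero(dark); print('mark',xs.mean()+280,ys.mean()+142,len(xs))
a=np.radians(P[:,3].mean()); ex=np.array([np.cos(a),np.sin(a)]); ey=np.array([-ex[1],ex[0]])
H=ray(c,[(xs.mean()+280,ys.mean()+142)],47.5)[0]
for zz,uv in ((z+6,(299,163)),):
    O=ray(c,[uv],zz)[0]; d=(H-O)[:2]; print('head',H,'hole',O,'head-hole in plate x,y',d@ex,d@ey)
# where hole should be relative to TCP
d=O[:2]-P[:,:2].mean(0); print('hole rel tcp',d@ex,d@ey,'head rel tcp',(H[:2]-P[:,:2].mean(0))@ex,(H[:2]-P[:,:2].mean(0))@ey)
cv2.imwrite('pics/w5c.png',cv2.resize(f[85:205,150:410],None,fx=3,fy=3,interpolation=cv2.INTER_CUBIC))
E
```

```text
[ 571.28344973 -166.93260812  111.8771202   -10.52323144] [0.07039305 0.28512446 0.04764739 0.02222892] 6.9333
[ 268  139   54   48 2035] [295.18525799 162.1990172 ]
mark 287.70238095238096 150.90079365079364 252
head [ 586.17696596 -123.76315773   47.5       ] hole [ 589.78783982 -121.45570692  103.6771202 ] head-hole in plate x,y -3.1287229391651206 -2.928110648955085
hole rel tcp 9.887526741101992 48.09155653269605 head rel tcp 6.758803801936871 45.16344588374097
```

View pics/w5c.png

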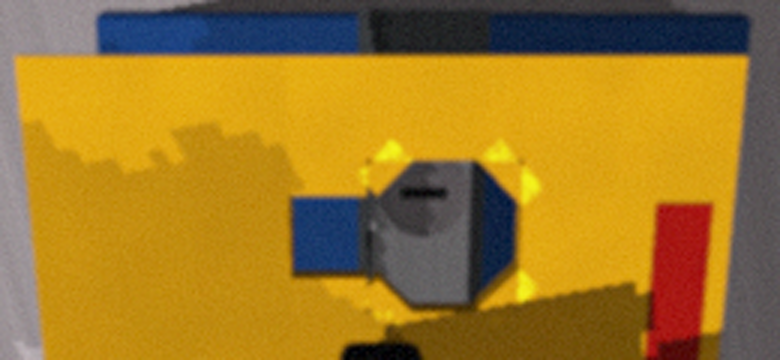

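The head mark is at (291.2,149.5) and the hole centre at (298,162.6). The plate therefore needs about -0.5 mm in x and -2 mm in y. I lower to just above the heads with that correction and re-measure.

Request:
arm_command --steps '[-0.5, 0, 3, 0, 0, 0, 1, -1, 0, 9, 0, 0, 0, 1, -1.6, -0.5, 16, 0, 0, 0, 1, -1.6, -0.5, 24, 0, 0, 0, 1, -1.6, -0.5, 32, 0, 0, 0, 1, -1.6, -0.5, 38, 0, 0, 0, 1, -1.6, -0.5, 42, 0, 0, 0, 1, -1.6, -0.5, 44, 0, 0, 0, 1, -1.6, -0.5, 45, 0, 0, 0, 1, -1.6, -0.5, 45, 0, 0, 0, 1, -1.6, -0.5, 45, 0, 0, 0, 1, -1.6, -0.5, 45, 0, 0, 0, 1]'

```text
t: 7.93
eef_pos: [570.9, -169.4, 67.3]
ee_rot: [[0.184, 0.983, 0.001], [0.983, -0.184, -0.0], [-0.0, 0.001, -1.0]]
contact_force: [-0.9, -0.9, -4.2]
gripper_width: 11.4
gripper_force: 58.5
```

```bash
python3 - <<'E'
from plant import env,eyes
from h import *
import pickle
P=[];F=[]
for i in range(6):
    c=eyes.read_camera('wrist'); s=env.observe(); P.append(np.r_[s['eef_pos'],yaw(s['ee_rot'])]); F.append(np.r_[s['contact_force'],s['ft_torque']])
P=np.array(P); print(P.round(2)); print(np.mean(F,0).round(2),s['t'])
pickle.dump((c,P,F),open('w6.pkl','wb')); f=c['frame']
cv2.imwrite('pics/w6c.png',cv2.resize(f[85:205,150:410],None,fx=3,fy=3,interpolation=cv2.INTER_CUBIC))
# expected head position from hover view, in pixels now
print(proj(c,[[588.3,-122.8,47.5]]))
E
```

```text
[[ 570.85 -169.34   67.25  -10.6 ]
 [ 570.78 -169.35   67.2   -10.6 ]
 [ 570.75 -169.31   67.18  -10.59]
 [ 570.67 -169.31   67.11  -10.6 ]
 [ 570.61 -169.29   67.05  -10.6 ]
 [ 570.56 -169.3    66.96  -10.6 ]]
[ 0.11  0.22 -4.06 -0.   -0.01  0.  ] 8.2333
[[295.48423885 157.31183352]]
```

View pics/w6c.png

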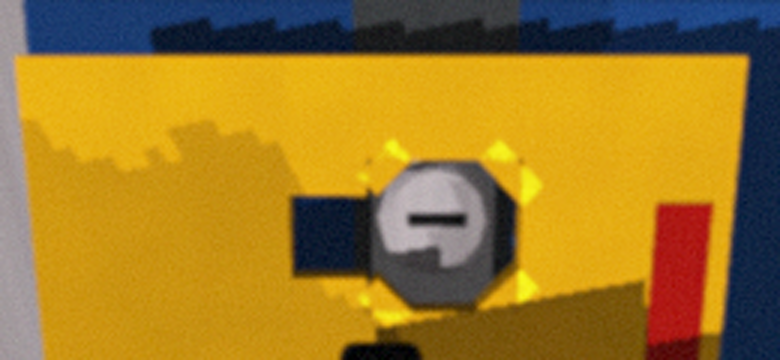

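The head disc is at crop (433,218), px (295,157.8), and the hole centre is at px (298,162.6).

```bash
python3 - <<'E'
from h import *
import pickle
c,P,F=pickle.load(open('w6.pkl','rb'))
p=P[-3:].mean(0); a=np.radians(p[3]); B=np.array([[np.cos(a),np.sin(a)],[-np.sin(a),np.cos(a)]])
H=ray(c,[(295.2,157.8)],47.5)[0]; O=ray(c,[(298,162.6)],p[2]-14.2+6)[0]
print(H,O,B@(H-O)[:2], 'hole rel tcp',B@(O[:2]-p[:2]),'head',B@(H[:2]-p[:2]))
# predicted octagon/hole extents in pixels: head-top rim circle at 47.5 and 22 mm hole at top face
print(proj(c,[[*(O[:2]+B.T@d),p[2]-8.2] for d in ([-11,0],[11,0],[0,11],[0,-11])]).round(1).tolist())
print(proj(c,[[*(H[:2]+B.T@d),47.5] for d in ([-7.5,0],[7.5,0],[0,7.5],[0,-7.5])]).round(1).tolist())
E
```

```text
[ 588.13446861 -122.99698495   47.5       ] [ 588.71497355 -123.31244512   58.83736351] [-0.62862271  0.20330911] hole rel tcp [ 9.33380403 48.5327039 ] head [ 8.70518132 48.73601301]
[[272.2, 162.6], [323.8, 162.6], [298.5, 136.5], [297.5, 187.6]]
[[278.8, 157.8], [311.6, 157.8], [295.5, 141.2], [294.9, 173.9]]
```

The head is within (-0.6,0.2) mm of the hole centre, which is inside the ±2 mm clearance. I nudge -0.5 mm and lower slowly, watching the force.

Request:
arm_command --steps '[0, -0.3, 0.5, 0, 0, 0, 1, 0, -0.5, 1.5, 0, 0, 0, 1, 0, -0.5, 2.5, 0, 0, 0, 1, 0, -0.5, 3.5, 0, 0, 0, 1, 0, -0.5, 4.5, 0, 0, 0, 1, 0, -0.5, 5.3, 0, 0, 0, 1, 0, -0.5, 6, 0, 0, 0, 1, 0, -0.5, 6.7, 0, 0, 0, 1, 0, -0.5, 7.2, 0, 0, 0, 1, 0, -0.5, 7.5, 0, 0, 0, 1, 0, -0.5, 7.5, 0, 0, 0, 1, 0, -0.5, 7.5, 0, 0, 0, 1]'

```text
t: 9.23
eef_pos: [570.0, -169.1, 59.3]
ee_rot: [[0.184, 0.983, 0.0], [0.983, -0.184, -0.0], [0.0, 0.0, -1.0]]
contact_force: [0.5, 0.3, -3.6]
gripper_width: 11.4
gripper_force: 58.5
```

Request:
arm_command --steps '[0, 0, 0.6, 0, 0, 0, 1, 0, 0, 1.3, 0, 0, 0, 1, 0, 0, 2, 0, 0, 0, 1, 0, 0, 2.7, 0, 0, 0, 1, 0, 0, 3.4, 0, 0, 0, 1, 0, 0, 4, 0, 0, 0, 1, 0, 0, 4.6, 0, 0, 0, 1, 0, 0, 5.2, 0, 0, 0, 1, 0, 0, 5.6, 0, 0, 0, 1, 0, 0, 6, 0, 0, 0, 1, 0, 0, 6, 0, 0, 0, 1, 0, 0, 6, 0, 0, 0, 1]'

```text
t: 10.23
eef_pos: [570.0, -169.2, 53.4]
ee_rot: [[0.184, 0.983, 0.0], [0.983, -0.184, -0.0], [0.0, 0.0, -1.0]]
contact_force: [0.1, -0.0, -2.8]
gripper_width: 11.5
gripper_force: 58.8
```

Request:
arm_command --steps '[0, 0, 0.4, 0, 0, 0, 1, 0, 0, 0.8, 0, 0, 0, 1, 0, 0, 1.2, 0, 0, 0, 1, 0, 0, 1.6, 0, 0, 0, 1, 0, 0, 2, 0, 0, 0, 1, 0, 0, 2.4, 0, 0, 0, 1, 0, 0, 2.8, 0, 0, 0, 1, 0, 0, 3.2, 0, 0, 0, 1, 0, 0, 3.4, 0, 0, 0, 1, 0, 0, 3.4, 0, 0, 0, 1, 0, 0, 3.4, 0, 0, 0, 1]'

```text
t: 11.15
eef_pos: [570.1, -169.2, 49.9]
ee_rot: [[0.184, 0.983, 0.0], [0.983, -0.184, -0.0], [-0.0, 0.0, -1.0]]
contact_force: [-0.4, 0.2, -2.6]
gripper_width: 11.3
gripper_force: 58.9
```

Request:
arm_command --steps '[0, 0, 0.2, 0, 0, 0, 1, 0, 0, 0.4, 0, 0, 0, 1, 0, 0, 0.4, 0, 0, 0, 1, 0, 0, 0.4, 0, 0, 0, 1]'

```text
t: 11.48
eef_pos: [570.1, -169.2, 49.5]
ee_rot: [[0.184, 0.983, 0.0], [0.983, -0.184, -0.0], [-0.0, 0.0, -1.0]]
contact_force: [-0.5, 1.2, -1.7]
gripper_width: 11.4
gripper_force: 58.9
```

Request:
arm_command --steps '[0, 0, 0.2, 0, 0, 0, 1, 0, 0, 0.4, 0, 0, 0, 1, 0, 0, 0.4, 0, 0, 0, 1, 0, 0, 0.4, 0, 0, 0, 1]'

```text
t: 11.82
eef_pos: [570.0, -169.2, 49.3]
ee_rot: [[0.184, 0.983, 0.0], [0.983, -0.184, -0.0], [-0.0, 0.0, -1.0]]
contact_force: [-0.2, 0.1, -0.1]
gripper_width: 11.1
gripper_force: 59.1
```

Request:
arm_command --steps '[0, 0, 0.15, 0, 0, 0, 1, 0, 0, 0.3, 0, 0, 0, 1, 0, 0, 0.3, 0, 0, 0, 1, 0, 0, 0.3, 0, 0, 0, 1]'

```text
t: 12.15
eef_pos: [570.1, -169.2, 49.3]
ee_rot: [[0.184, 0.983, 0.0], [0.983, -0.184, -0.0], [-0.0, 0.0, -1.0]]
contact_force: [-1.2, 0.8, 4.1]
gripper_width: 11.3
gripper_force: 59.6
```

The z reading has stopped at 49.3 and the force has risen, so the plate is flat on the bed. Now I slide it along +x.

Request:
arm_command --steps '[0, 0.5, -0.1, 0, 0, 0, 1, 0, 1.2, -0.1, 0, 0, 0, 1, 0, 2, -0.1, 0, 0, 0, 1, 0, 2.8, -0.1, 0, 0, 0, 1, 0, 3.6, -0.1, 0, 0, 0, 1, 0, 4.4, -0.1, 0, 0, 0, 1, 0, 5.2, -0.1, 0, 0, 0, 1, 0, 6, -0.1, 0, 0, 0, 1, 0, 6.6, -0.1, 0, 0, 0, 1, 0, 7, -0.1, 0, 0, 0, 1, 0, 7, -0.1, 0, 0, 0, 1, 0, 7, -0.1, 0, 0, 0, 1]'

```text
t: 13.15
eef_pos: [577.1, -170.6, 49.3]
ee_rot: [[0.184, 0.983, 0.0], [0.983, -0.184, -0.0], [-0.0, 0.0, -1.0]]
contact_force: [-1.5, -0.1, 5.0]
gripper_width: 11.3
gripper_force: 60.0
```

Request:
arm_command --steps '[0, 0.6, -0.1, 0, 0, 0, 1, 0, 1.3, -0.1, 0, 0, 0, 1, 0, 2, -0.1, 0, 0, 0, 1, 0, 2.8, -0.1, 0, 0, 0, 1, 0, 3.6, -0.1, 0, 0, 0, 1, 0, 4.4, -0.1, 0, 0, 0, 1, 0, 5.2, -0.1, 0, 0, 0, 1, 0, 6, -0.1, 0, 0, 0, 1, 0, 6.6, -0.1, 0, 0, 0, 1, 0, 7, -0.1, 0, 0, 0, 1, 0, 7, -0.1, 0, 0, 0, 1, 0, 7, -0.1, 0, 0, 0, 1]'

```text
t: 14.15
eef_pos: [584.0, -171.8, 49.2]
ee_rot: [[0.184, 0.983, 0.0], [0.983, -0.184, -0.0], [-0.0, 0.0, -1.0]]
contact_force: [-1.6, -0.8, 5.4]
gripper_width: 11.0
gripper_force: 60.0
```

Slid 14 mm with no side load. About 4 mm remains, which I do in fine steps.

Request:
arm_command --steps '[0, 0.4, -0.1, 0, 0, 0, 1, 0, 0.8, -0.1, 0, 0, 0, 1, 0, 1.2, -0.1, 0, 0, 0, 1, 0, 1.6, -0.1, 0, 0, 0, 1, 0, 2, -0.1, 0, 0, 0, 1, 0, 2.4, -0.1, 0, 0, 0, 1, 0, 2.7, -0.1, 0, 0, 0, 1, 0, 3, -0.1, 0, 0, 0, 1, 0, 3.2, -0.1, 0, 0, 0, 1, 0, 3.2, -0.1, 0, 0, 0, 1]'

```text
t: 14.98
eef_pos: [587.1, -172.4, 49.2]
ee_rot: [[0.184, 0.983, 0.0], [0.983, -0.184, -0.0], [-0.0, 0.0, -1.0]]
contact_force: [-2.0, 0.6, 4.4]
gripper_width: 11.2
gripper_force: 60.0
```

Request:
arm_command --steps '[0, 0.2, 0, 0, 0, 0, 1, 0, 0.4, 0, 0, 0, 0, 1, 0, 0.6, 0, 0, 0, 0, 1, 0, 0.6, 0, 0, 0, 0, 1]'

```text
t: 15.32
eef_pos: [587.6, -172.5, 49.3]
ee_rot: [[0.184, 0.983, 0.0], [0.983, -0.184, -0.0], [-0.0, 0.0, -1.0]]
contact_force: [-3.1, 0.1, 4.5]
gripper_width: 11.2
gripper_force: 60.0
```

Request:
arm_command --steps '[0, 0.2, 0, 0, 0, 0, 1, 0, 0.4, 0, 0, 0, 0, 1, 0, 0.5, 0, 0, 0, 0, 1, 0, 0.5, 0, 0, 0, 0, 1]'

```text
t: 15.65
eef_pos: [587.7, -172.5, 49.3]
ee_rot: [[0.184, 0.983, -0.0], [0.983, -0.184, 0.0], [-0.0, -0.0, -1.0]]
contact_force: [-2.7, -0.3, 6.3]
gripper_width: 11.4
gripper_force: 60.2
```

```bash
python3 - <<'E'
from plant import env,eyes
from h import *
c=eyes.read_camera('wrist'); s=env.observe(); print(s['eef_pos'],s['contact_force'])
f=c['frame']; t=eyes.read_camera('top')['frame']
a=cv2.resize(f[60:330,120:420],(600,540),interpolation=cv2.INTER_CUBIC); b=cv2.resize(t[155:235,315:345+60],None,fx=2.2,fy=2.2)
o=np.zeros((540,800,3),np.uint8); o[:,:600]=a; o[:b.shape[0],600:600+b.shape[1]]=b[:,:200]; cv2.imwrite('pics/w7.png',o)
E
```

```text
[ 587.71414321 -172.46537938   49.24240352] [-2.84453452  1.19583439  5.76944587]
```

View pics/w7.png

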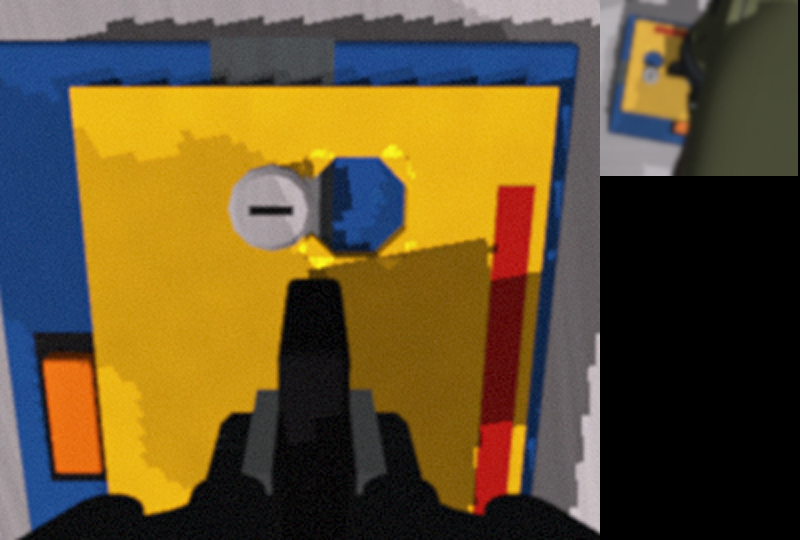

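The picture shows the head over the slot end at (268,208) and the orange catch at (72,415) just behind the plate's rear edge. I push slightly further to confirm the stop.

Request:
arm_command --steps '[0, 0.2, 0, 0, 0, 0, 1, 0, 0.4, 0, 0, 0, 0, 1, 0, 0.5, 0, 0, 0, 0, 1, 0, 0.5, 0, 0, 0, 0, 1, 0, 0.5, 0, 0, 0, 0, 1]'

```text
t: 16.17
eef_pos: [587.7, -172.5, 49.2]
ee_rot: [[0.184, 0.983, -0.001], [0.983, -0.184, 0.0], [-0.0, -0.001, -1.0]]
contact_force: [-4.4, 0.1, 7.9]
gripper_width: 11.5
gripper_force: 60.3
```

Request:
arm_command --steps '[0, 0.2, 0, 0, 0, 0, 1, 0, 0.4, 0, 0, 0, 0, 1, 0, 0.5, 0, 0, 0, 0, 1, 0, 0.5, 0, 0, 0, 0, 1, 0, 0.5, 0, 0, 0, 0, 1]'

```text
t: 16.58
eef_pos: [587.8, -172.5, 49.2]
ee_rot: [[0.184, 0.983, -0.002], [0.983, -0.184, 0.0], [-0.0, -0.002, -1.0]]
contact_force: [-4.8, 1.8, 6.8]
gripper_width: 11.5
gripper_force: 60.3
```

It is at a hard stop: 1 mm of extra command gives no motion and only about 5 N. I relax, release and retreat upwards.

Request:
arm_command --steps '[0, -0.5, -0.2, 0, 0, 0, 1, 0, -1, -0.4, 0, 0, 0, 1, 0, -1.2, -0.4, 0, 0, 0, 1, 0, -1.2, -0.4, 0, 0, 0, 0.95, 0, -1.2, -0.4, 0, 0, 0, 0.8, 0, -1.2, -0.4, 0, 0, 0, 0.5, 0, -1.2, -0.4, 0, 0, 0, 0.2, 0, -1.2, -0.4, 0, 0, 0, 0, 0, -1.2, -0.4, 0, 0, 0, 0, 0, -1.2, -0.4, 0, 0, 0, 0, 0, -1.2, -0.4, 0, 0, 0, 0, 0, -1.2, -0.4, 0, 0, 0, 0]'

```text
t: 17.58
eef_pos: [587.8, -172.5, 49.5]
ee_rot: [[0.184, 0.983, 0.0], [0.983, -0.184, -0.0], [-0.0, 0.0, -1.0]]
contact_force: [-0.6, 0.1, -0.7]
gripper_width: 85.6
gripper_force: 0.0
```

Request:
arm_command --steps '[0, 0, -5, 0, 0, 0, 0, 0, 0, -15, 0, 0, 0, 0, 0, 0, -30, 0, 0, 0, 0, 0, 0, -50, 0, 0, 0, 0, 0, 0, -75, 0, 0, 0, 0, 0, 0, -100, 0, 0, 0, 0, 0, 0, -125, 0, 0, 0, 0, -10, 0, -145, 0, 0, 0, 0, -25, 0, -155, 0, 0, 0, 0, -35, 0, -160, 0, 0, 0, 0, -35, 0, -160, 0, 0, 0, 0, -35, 0, -160, 0, 0, 0, 0]'

```text
t: 18.58
eef_pos: [581.1, -207.2, 209.5]
ee_rot: [[0.185, 0.983, 0.0], [0.983, -0.185, 0.0], [0.0, -0.0, -1.0]]
contact_force: [-0.4, -0.3, 0.4]
gripper_width: 85.5
gripper_force: 0.0
```

```bash
python3 - <<'E'
from plant import env,eyes
from h import *
c=eyes.read_camera('wrist'); s=env.observe(); print(s['t'],s['eef_pos'],s['contact_force'],s['gripper_width'])
f=c['frame']; hsv=cv2.cvtColor(f,cv2.COLOR_BGR2HSV)
o=cv2.inRange(hsv,(3,150,120),(14,255,255)); n,l,st,ce=cv2.connectedComponentsWithStats(o); 
for j in range(1,n):
    if st[j,4]>100: print(st[j],quad(c,l==j,40),quad(c,l==j,35))
x=proj(c,[[579,-172,35]])[0].astype(int); print(x)
y0=max(0,x[1]-130);x0=max(0,x[0]-160)
cv2.imwrite('pics/w8.png',cv2.resize(f[y0:y0+240,x0:x0+320],None,fx=2.5,fy=2.5,interpolation=cv2.INTER_CUBIC))
E
```

```text
18.6333 [ 580.75612298 -206.58118718  208.77843327] [ 0.04485967 -0.00914362  0.3106973 ] 85.281034927204
[  0  66  82  22 213] ((408.2625427246094, -77.27975463867188), (10.371790885925293, 65.5860595703125), 66.24594116210938) ((405.261962890625, -76.3785400390625), (10.538268089294434, 66.638671875), 66.2459487915039)
[319  81  15 127 286] ((629.6597900390625, -182.16563415527344), (109.3534164428711, 8.209505081176758), 79.27288818359375) ((630.2125244140625, -182.94775390625), (111.10855865478516, 8.341282844543457), 79.2728500366211)
[205 131  14  34 420] ((531.160400390625, -164.03890991210938), (28.744033813476562, 10.875969886779785), 79.2737045288086) ((530.13232421875, -164.5301513671875), (29.205385208129883, 11.05048656463623), 79.2736587524414)
[266 145]
```

View pics/w8.png

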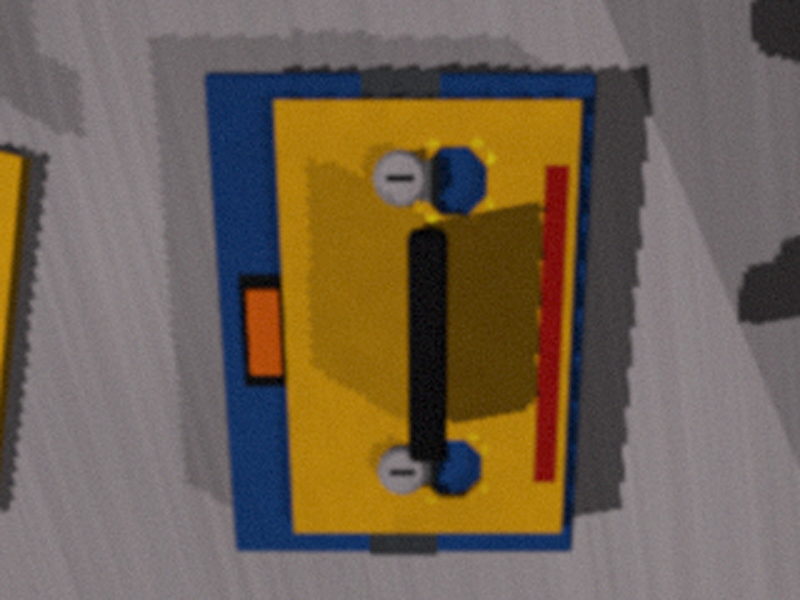

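The plate lies flat and home: both heads sit over the slot ends at (400,178) and (402,470). The catch at (263,332) is fully exposed and reads at its original raised position. The gripper is clear.

```bash
python3 -c "
from plant import env
print(env.job_done())"
```

```text
the job is handed in; nothing more can be done
None
```

The yellow plate lies flat on the bed, slid home over both screws with the catch up behind it, and the gripper has let go and is clear; I handed the job in at about 19 s but got no verdict back, and I moved nothing else.

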